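# Start and close the thread of a resin pot's lid

### The arm

A 6-joint arm with a two-finger parallel gripper is mounted at the origin on the work surface; the furniture and walls round the work are solid. World frame = base frame: x ahead of the robot, y to its left, z up, the work surface at z = 0. Lengths are in m, angles in rad, forces in N, time in s.
With the tool pointing down it reaches from about 0.325 to 0.75 m from the base axis. Payload 7.6 kg.
Tool frame: the origin (TCP) lies midway between the tips of the shut fingers; the grasp point (between the pads) lies 19 mm behind it; z points along the fingers, y is the line along which they close (so a half turn about z gives the same grasp; the last joint's range is limited). The gripper opens to 85 mm and grips with 20 to 120 N. Pads are 22 mm wide; open, the fingers measure 114 mm over their backs; the gripper's body (76 mm by 85 mm) begins 54 mm behind the grasp point. The pads swing forward as they close: fully open they stand 13 mm farther back than shut.
Start: joints at [-1.41, 0.052, 1.401, -0, 1.689, -0.07], TCP at [0.12, -0.511, 0.231] pointing down, gripper open.
Joint ranges: [-2.9, 2.9], [-0.91, 2.17], [0.12, 2.37], [-1.06, 4.2], [0.26, 2.73], [-2.93, 2.93]. Speed limits (rad/s): [2.57, 2.57, 3.01, 3.14, 3.14, 3.14].

### API

Orientations are given as a rotation vector (axis times angle).
In Python, from cell import ctrl gives the robot as it stands.
- The arm moves only by the tool jog_arm, never from a script. Its argument "commands" is text: rows parted by semicolons, each of 7 numbers parted by spaces: the shift along the tool's x, y, z in mm, then the turn, a rotation vector about the tool's x, y, z in units of 6 degrees (1.0 is 6 degrees), then the gripper's target within -1 to 1 (shut at 1, half-way at 0, fully open at -1). A call has 1 to 5 rows; each row shifts and turns the commanded pose from where the row before left it, along the tool's axes as they then stand; what a row does not reach is not made up. A row lasts 1/8 s, in which the tool goes at most 62.5 mm and 10.7 degrees, less where a joint would pass 70% of its speed; a pose out of reach is approached as far as the arm can. A call with a gripper value outside its range is refused whole. The fingers move at their own pace and stop on an object; "force" is the grip in N (left out, the last holds). Time passes only in rows, so rows that do not move let the fingers close. It gives the time, the measured TCP pose, the force, the opening and the grip force at its end, in the units of the state.
- ctrl.sense(): the state, without advancing time (a new reading comes with each control period).
- ctrl.capture(name): name is "side" or "top"; returns a dict with "image" (420x560x3 uint8, red, green, blue), "camera_matrix" (3x3 intrinsics, pixels), "extrinsics" (4x4, takes a point from world to camera coordinates). Camera axes: x right, y up, looking along -z (the intrinsics and any distortion apply to the point x, -y, -z); pixel columns grow to the right and rows downward; lengths in m; the calibration is good to about 2 mm. A picture is of the moment at which its call begins. There is no depth.
- ctrl.finish_job(): hands the job in; it is judged then, once.
The state is a dict: "time_s": time; "joints": joint angles; "dq": joint speeds; "joint_efforts": joint torques, N m; "eef_pos": TCP position; "orientation": TCP orientation; "contact_force": force on the tool from outside, world axes, zero at the start; "wrist_torque": the same for the moment, N m; "width": finger opening in m; "finger_force": force on a finger pad.
Only numpy, scipy, OpenCV 4.12 (cv2) and the standard library are available. Lean on these libraries where they do the work, as an engineer would, in place of code of your own. Each camera call takes 0.05 s, during which the arm holds its last target. There are 200 camera calls.

### The job

Close the fixed metal pot with its eight-sided screw lid, which stands on edge in the plywood stand: lay it mouth-down on a clear piece of table, let go, take it again round its flats and set it on the neck with its pins resting on top of the thread, not over the gaps (the dark bars on the lid mark the pins, those on the pot's shoulder the gaps). Then turn it backward (anticlockwise from above) until it drops a step, turn it forward (clockwise) to the stop so that it is fully down, and let go. Leave the three bottles and jars round the work standing where they are.

Things in the scene. Friction and masses are not known exactly. Their poses are not given: they have to be found in the camera images.
- pot_rim (a point): Centre of the pot's open mouth, 110 mm above the table, z up. Fixed pot: plywood base 104x104x10 mm, aluminium body 82 mm across up to 80 mm, above it a neck 32 mm across (29 at the rim) with a right-hand thread of three equal starts reaching out to 44 mm across. Angles below are anticlockwise from this frame's x; for the other starts add 120 and 240 deg.
- pot_ledge (a point): Middle of a thread ledge's top, at 50 deg, radius 20 mm. The ledge runs from 6 to 94 deg; its top rises evenly from 11.7 to 3.7 mm below the rim. At its low end an upright stop wall (0 to 6 deg, top 1 mm below the rim) blocks a pin on the ledge from going forward. Turned backward, the pin climbs the ledge and falls off its high end into the gap.
- pot_gap (a point): Middle of a gap's floor, at 107 deg, radius 20 mm, 15 mm below the rim; gap from 94 to 120 deg, marked by a dark radial bar on the shoulder. Backward, a pin in it is stopped by the next wall (pin centre at 113 deg); forward, it runs in a groove under the ledge, 8 mm down, to the stop wall (pin centre at 13 deg): about 100 deg in all.
- lid_mid (a point): Centre, half-way up, of the loose steel lid (about 130 g): octagon 56 mm across flats (flats face its x axis and every 45 deg), 60.6 over corners, 28 mm high; closed top at +14 mm on its z axis, open mouth at -14 mm, inside 48 mm across and 24 deep. Starts on edge on the flat facing +x, z axis level. Height over the rim: +0.8 to +8.8 mm pins on ledges, +11.5 on walls, -2.5 in gaps, -10 closed.
- lid_pin (a point): Middle of one of the lid's three 5 mm pins, which point inward from the wall to radius 18 mm at 0, 120 and 240 deg anticlockwise from the lid's x, 10 mm below its centre; dark bars on the top lie over them. Radial play on the neck 2 mm. Set on edge on the table the lid stands by itself; pushed on its closed top near the upper edge it falls mouth-down.
- stand_floor (a point): Middle of the upper side of the fixed plywood stand's board (100x90 mm, 12 mm thick), 12 mm above the table. Two rails 14 mm high along its y axis hold the lid on edge (31 mm between them, the lid's axis along x), with 8 mm end stops.
- jar_black_mid (a point): Centre, half-way up, of a brown jar with a black lid, 72 mm across, 102 mm high, loose: leave it alone.
- thinner_bottle_mid (a point): Centre, half-way up, of a white plastic bottle with a black cap, 72 mm across, 160 mm high, loose: leave it alone.
- hardener_bottle_mid (a point): Centre, half-way up, of a small white bottle with a red cap, 48 mm across, 114 mm high, loose: leave it alone.

How it is judged:
By the outcome, as a careful person would: the job done as asked, in the order asked, and still so for the second after the job is handed in, with the robot touching nothing.
It also fails if it takes over 72 s, if anything falls off the work surface, if the arm or the gripper's body presses on something with over 40 N, if the wrist force passes 120 N, or if a joint passes its speed limit or range.

## Working session

There is one attempt and no reset: what is moved stays moved. The work goes in short steps, Python scripts to look and compute and a tool call to move; the robot and the scene stay as the last step left them, time stands still between calls to the robot, and variables do not carry over. Pictures are saved under pics/ and viewed, at most 10 in all, crops included, and the job is handed in when it is done.

Besides the shell and the picture viewer there is one more tool, called after ">>>" as name(argument=value, ...), one argument or row to a line, values as JSON. jog_arm: Moves the arm, as the interface text tells. Its arguments: {"type":"object","properties":{"commands":{"type":"string"},"force":{"type":"number"}},"required":["commands"]}

```bash
ls; mkdir -p pics
cat > h.py <<'E'
import numpy as np, cv2
from cell import ctrl
def cap(n,f=None):
    d=ctrl.capture(n); 
    if f: cv2.imwrite('pics/'+f,d['image'][:,:,::-1])
    return d
def ray(d,u,v):
    K=np.array(d['camera_matrix']);E=np.array(d['extrinsics'])
    p=np.linalg.inv(K)@[u,v,1]; c=np.array([p[0],-p[1],-p[2]])
    R=E[:3,:3];return -R.T@E[:3,3], R.T@c
def on(d,u,v,z):
    o,r=ray(d,u,v); return o+r*(z-o[2])/r[2]
def proj(d,P):
    E=np.array(d['extrinsics']);c=E[:3,:3]@np.array(P)+E[:3,3]
    p=np.array(d['camera_matrix'])@[c[0],-c[1],-c[2]]; return p[:2]/p[2]
E
python3 - <<'E'
from h import *
s=ctrl.sense();print(s)
a=cap('top','t0.png');b=cap('side','s0.png')
print([k for k in a]);
for d in(a,b):print(np.round(ray(d,280,210),3),d['camera_matrix'])
E
```

```text
pics
{'time_s': 0.0, 'joints': array([-1.41028675e+00,  5.28445841e-02,  1.40175222e+00, -2.33414790e-05,
        1.68861786e+00, -7.03193313e-02]), 'dq': array([ 0.0001762 , -0.00029941,  0.00062407, -0.00071054, -0.00044758,
       -0.00024933]), 'joint_efforts': array([-1.90164278e-04, -3.81670475e+01, -3.60182369e+01, -9.52239520e-05,
        6.19382874e-03,  5.64593535e-06]), 'eef_pos': array([ 0.1200676 , -0.51076279,  0.23045446]), 'orientation': array([-3.11908403e+00, -3.61590038e-01,  1.51155774e-04]), 'contact_force': array([-0.01153531,  0.75884667,  0.00581651]), 'wrist_torque': array([ 0.01334307, -0.01506688,  0.0380942 ]), 'finger_force': 0.0, 'width': 0.08542243464236454}
['image', 'camera_matrix', 'extrinsics']
[[ 0.363  0.011  1.045]
 [ 0.246 -0.002 -0.969]] [[410.34511298   0.         280.54806129]
 [  0.         410.34511298 215.50498534]
 [  0.           0.           1.        ]]
[[ 0.527 -0.707  0.632]
 [ 0.072  0.808 -0.584]] [[466.46438302   0.         281.25218708]
 [  0.         466.46438302 213.01093763]
 [  0.           0.           1.        ]]
```

View pics/t0.png

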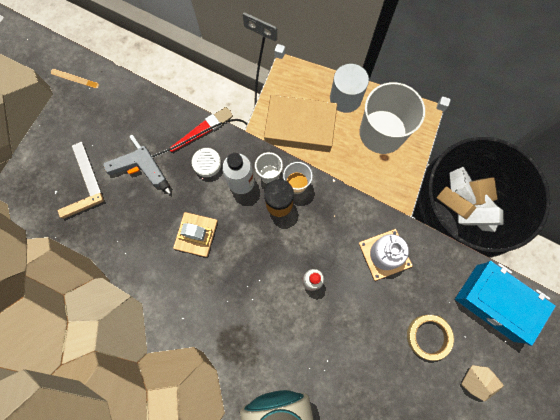

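View pics/s0.png

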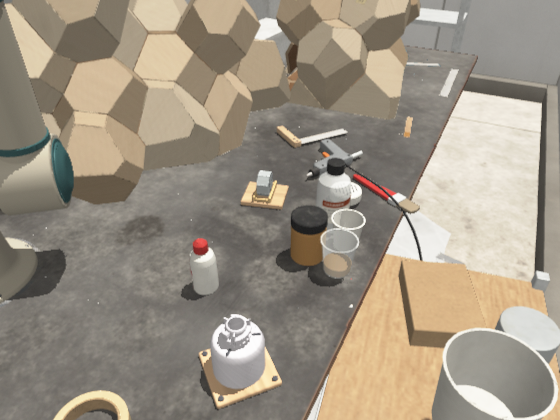

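The top view shows the pot at about (393,252), the stand with the lid at (195,234), the jar at (280,195), the thinner bottle at (238,175) and the hardener bottle at (314,280). I'll enlarge the stand and pot in both views.

Run:
```python
from h import *
t=cv2.imread('pics/t0.png');s=cv2.imread('pics/s0.png')
def c(i,x,y,w=66,h=50):return cv2.resize(i[y:y+h,x:x+w],(396,300),interpolation=cv2.INTER_CUBIC)
cv2.imwrite('pics/m0.png',np.vstack([np.hstack([c(t,163,209),c(t,360,227)]),np.hstack([c(s,232,162),c(s,204,308)])]))
a=cap('top');b=cap('side')
for n,uv,z in [('stand',(195,234),.012),('pot',(393,252),.09),('hard',(314,280),.11),('jar',(280,187),.1),('thin',(235,161),.16)]:print(n,on(a,*uv,z).round(3))
print(on(a,280,210,0),on(a,330,210,0),on(a,280,160,0))
```

```text
stand [0.569 0.229 0.012]
pot [ 0.496 -0.251  0.09 ]
hard [ 0.435 -0.062  0.11 ]
jar [0.66  0.008 0.1  ]
thin [0.707 0.109 0.16 ]
[0.62841659 0.00949341 0.        ] [ 0.62412353 -0.12167127  0.        ] [0.76789703 0.00513869 0.        ]
```

View pics/m0.png

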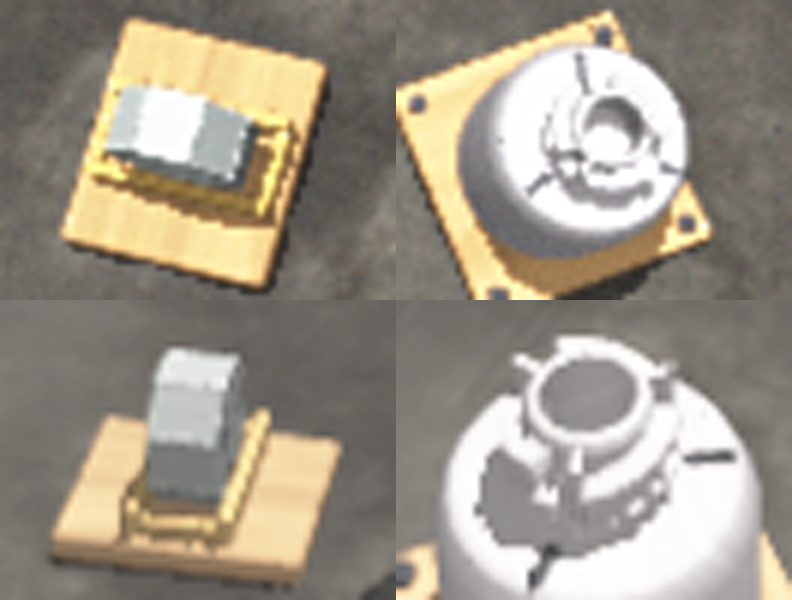

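Top crop: board corners at px (184.3,212), (217.7,219.8), (208,257.3) and (173.3,249). Pot gap bars at (390.7,239.5), (406.5,255.3) and (384,257.8), rim centre near (396,248). I'll compute positions and look at which lid side is closed.

```bash
cat > m.py <<'E'
from h import *
t=cv2.imread('pics/t0.png');s=cv2.imread('pics/s0.png')
def c(i,x,y,w=26,h=36):
    return np.clip(cv2.resize(i[y:y+h,x:x+w],(390,540),interpolation=cv2.INTER_LINEAR).astype(float)*1.3,0,255).astype(np.uint8)
cv2.imwrite('pics/m1.png',np.hstack([c(t,180,215),c(s,250,165)]))
a=cap('top');b=cap('side')
P=[on(a,*p,.012) for p in [(184.3,212),(217.7,219.8),(208,257.3),(173.3,249)]]
ct=np.mean(P,0);print('stand top',ct.round(4))
# side board corners crop->px
S=[(110,415),(340,440),(298,570),(52,548)]
Q=[on(b,232+x/6,162+(y-300)/6,.012) for x,y in S];print('stand side',np.mean(Q,0).round(4))
for n,W in(('t',P),('s',Q)):
    print(n,np.round(W,4)[:,:2].tolist(),[round(np.degrees(np.arctan2(*(W[(i+1)%4]-W[i])[1::-1])),1) for i in range(4)])
# board x axis (100 mm)
print('rim top',on(a,396.2,247.8,.11),'rim side',on(b,204+(588-396)/6,308+(395-300)/6,.11))
r=(on(a,396.2,247.8,.11)+on(b,204+(588-396)/6,308+(395-300)/6,.11))/2
for p in [(390.7,239.5),(406.5,255.3),(384,257.8)]:
    for z in(.08,):
        q=on(a,*p,z)-r;print('bar',z,np.degrees(np.arctan2(q[1],q[0])).round(1),np.hypot(*q[:2]).round(4))
for p in [(710,457),(543,567)]:
    q=on(b,204+(p[0]-396)/6,308+(p[1]-300)/6,.08)-r;print('bar side',np.degrees(np.arctan2(q[1],q[0])).round(1),np.hypot(*q[:2]).round(4))
E
python3 m.py
```

```text
stand top [0.5682 0.227  0.012 ]
stand side [0.5734 0.2202 0.012 ]
t [[0.6281, 0.258], [0.6045, 0.1712], [0.508, 0.1953], [0.532, 0.2837]] [np.float64(-105.2), np.float64(166.0), np.float64(74.8), np.float64(-15.0)]
s [[0.5394, 0.2794], [0.6326, 0.2533], [0.6075, 0.163], [0.5139, 0.1849]] [np.float64(-15.7), np.float64(-105.6), np.float64(166.9), np.float64(74.9)]
rim top [ 0.50228739 -0.25412195  0.11      ] rim side [ 0.50443564 -0.25712982  0.11      ]
bar 0.08 9.8 0.0241
bar 0.08 -117.2 0.0332
bar 0.08 129.0 0.0308
bar side 4.4 0.0297
bar side -112.5 0.0294
```

View pics/m1.png

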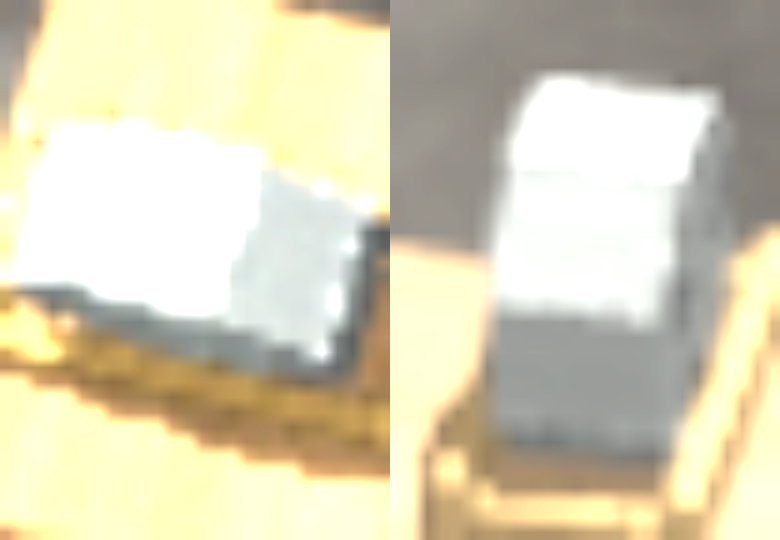

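The faces are too grazing to tell the closed side, so I'll decide that after lifting. Next I'll refine the lid position from its top-flat edge and plan the approach.

```bash
cat > plan.py <<'E'
from h import *
from scipy.spatial.transform import Rotation as R
def plan(x,y,z,head,n,g,long=False):
    s=ctrl.sense();p=s['eef_pos'].copy();A=R.from_rotvec(s['orientation'])
    B=R.from_euler('z',head,degrees=True)*R.from_euler('x',180,degrees=True)
    rv=(A.inv()*B).as_rotvec(); st=rv/n; d=(np.array([x,y,z])-p)/n
    print('from',p.round(4),'turn',np.degrees(rv).round(1),'head',head_of(s).round(1),'q6',np.degrees(s['joints'][5]).round(0))
    out=[]
    for i in range(n):
        t=A.inv().apply(d); A=A*R.from_rotvec(st)
        u=np.degrees(st)/6
        out.append(' '.join(f'{v:.4g}' for v in [*np.round(t*1e3,1)+0.,*np.round(u,2)+0.,g]))
    for i in range(0,n,5):print('; '.join(out[i:i+5]))
def head_of(s):
    v=R.from_rotvec(s['orientation']).apply([1,0,0]);return np.degrees(np.arctan2(v[1],v[0]))
E
python3 - <<'E'
from plan import *
a=cap('top');b=cap('side')
e1=on(a,180+248/15,215+242/15,.068)
e2=on(b,250+(598-390)/15,165+178/15,.068);e3=on(b,250+(580-390)/15,165+315/15,.0516)
yv=np.array([np.cos(np.radians(75)),np.sin(np.radians(75)),0])
print(e1+.0116*yv,e2+.0116*yv,e3+.028*yv)
plan(.57,.224,.2,-15,15,-1)
E
```

```text
[0.56788425 0.22499867 0.068     ] [0.57283315 0.21776637 0.068     ] [0.57335604 0.22067782 0.0516    ]
from [ 0.1201 -0.511   0.2312] turn [-0.  -0.  28.2] head 13.2 q6 -4.0
40.4 -40.8 2.1 0 0 0.31 -1; 39 -42.1 2.1 0 0 0.31 -1; 37.6 -43.4 2.1 0 0 0.31 -1; 36.2 -44.6 2.1 0 0 0.31 -1; 34.7 -45.8 2.1 0 0 0.31 -1
33.2 -46.9 2.1 0 0 0.31 -1; 31.6 -48 2.1 0 0 0.31 -1; 30 -49 2.1 0 0 0.31 -1; 28.4 -49.9 2.1 0 0 0.31 -1; 26.8 -50.8 2.1 0 0 0.31 -1
25.1 -51.7 2.1 0 0 0.31 -1; 23.4 -52.5 2.1 0 0 0.31 -1; 21.6 -53.2 2.1 0 0 0.31 -1; 19.9 -53.9 2.1 0 0 0.31 -1; 18.1 -54.5 2.1 0 0 0.31 -1
```

>>> jog_arm(
  commands="40 -41 2 0 0 0.3 -1; 39 -42 2 0 0 0.3 -1; 38 -43 2 0 0 0.3 -1; 36 -45 2 0 0 0.3 -1; 35 -46 2 0 0 0.3 -1",
  force=40,
)

```text
time_s: 1.02
eef_pos: [0.2699, -0.2639, 0.2214]
orientation: [3.139, 0.113, 0.001]
contact_force: [0.8, 0.0, 0.2]
width: 0.0854
finger_force: 0.0
```

>>> jog_arm(
  commands="33 -47 2 0 0 0.3 -1; 32 -48 2 0 0 0.3 -1; 30 -49 2 0 0 0.3 -1; 28 -50 2 0 0 0.3 -1; 27 -51 2 0 0 0.3 -1",
)

```text
time_s: 1.65
eef_pos: [0.4176, -0.0167, 0.2116]
orientation: [3.138, -0.132, 0.002]
contact_force: [0.4, -0.8, 0.8]
width: 0.0855
finger_force: 0.0
```

>>> jog_arm(
  commands="25 -52 2 0 0 0.3 -1; 23 -52 2 0 0 0.3 -1; 22 -53 2 0 0 0.3 -1; 20 -54 2 0 0 0.3 -1; 18 -54 2 0 0 0.3 -1",
)

```text
time_s: 2.28
eef_pos: [0.5632, 0.2299, 0.2012]
orientation: [3.119, -0.378, 0.001]
contact_force: [1.5, -0.3, 0.6]
width: 0.0854
finger_force: 0.0
```

Run:
```python
from plan import *
plan(.570,.223,.12,-15,2,-1)
b=cap('side');a=cap('top')
i=cv2.resize(b['image'][100:220,200:320,::-1],(480,480));j=cv2.resize(a['image'][180:260,155:235,::-1],(320,320))
cv2.imwrite('pics/g0.png',np.hstack([i,np.vstack([j,np.zeros((160,320,3),np.uint8)])]))
```

```text
from [0.5632 0.2299 0.2012] turn [ 0.  -0.   1.2] head -13.8 q6 123.0
4.1 2.5 40.6 0 0 0.1 -1; 4.1 2.5 40.6 0 0 0.1 -1
```

View pics/g0.png

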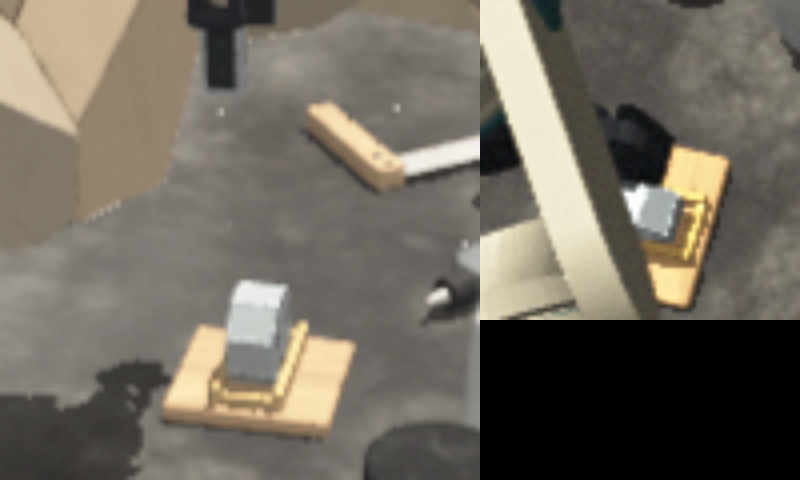

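Run:
```python
from plan import *
b=cap('side');s=ctrl.sense();A=R.from_rotvec(s['orientation'])
for yy in(.043,.052):print(proj(b,s['eef_pos']+A.apply([0,yy,-.013])))
for xy in [(.568,.225),(.573,.219)]:print(proj(b,[*xy,.068]))
```

```text
[254.94664214 122.73236449]
[254.09168779 124.58842383]
[262.63482545 172.73216206]
[264.93167119 173.99151984]
```

>>> jog_arm(
  commands="10 6 45 0 0 0.2 -1; 0 0 45 0 0 0 -1; 0 0 45 0 0 0 -1; 0 0 44 0 0 0 -1; 0 0 0 0 0 0 -1",
)

```text
time_s: 3.05
eef_pos: [0.5682, 0.2181, 0.0191]
orientation: [3.111, -0.41, -0.01]
contact_force: [0.0, 0.2, 0.9]
width: 0.0856
finger_force: 0.0
```

>>> jog_arm(
  commands="0 0 0 0 0 0 0; 0 0 0 0 0 0 1; 0 0 0 0 0 0 1; 0 0 0 0 0 0 1; 0 0 0 0 0 0 1",
  force=40,
)

```text
time_s: 3.68
eef_pos: [0.5727, 0.2204, 0.0259]
orientation: [-3.113, 0.409, -0.009]
contact_force: [-0.2, -0.0, 6.1]
width: 0.0553
finger_force: 43.5
```

>>> jog_arm(
  commands="0 0 0 0 0 0 1; 0 0 0 0 0 0 1; 0 0 0 0 0 0 1",
)

```text
time_s: 4.05
eef_pos: [0.5727, 0.2203, 0.0259]
orientation: [-3.113, 0.409, -0.008]
contact_force: [-0.1, -0.5, 7.4]
width: 0.0551
finger_force: 43.5
```

Gripped (55 mm). I'll lift it clear and rotate one face toward the side camera to see which is closed.

>>> jog_arm(
  commands="0 0 -25 0 0 0 1; 0 0 -50 0 0 0 1; 0 0 -50 0 0 -1.5 1; 0 0 -20 0 0 -1.7 1; 0 0 0 0 0 -1.7 1",
)

```text
time_s: 4.68
eef_pos: [0.5719, 0.2202, 0.1717]
orientation: [-3.115, -0.403, -0.011]
contact_force: [-0.1, -1.0, -1.4]
width: 0.0555
finger_force: 43.5
```

>>> jog_arm(
  commands="0 0 0 0 0 -1.7 1; 0 0 0 0 0 -1.7 1; 0 0 0 0 0 0 1",
)

```text
time_s: 5.05
eef_pos: [0.5709, 0.2199, 0.1684]
orientation: [2.998, 0.938, 0.002]
contact_force: [1.2, -1.2, -1.1]
width: 0.0552
finger_force: 43.4
```

Run:
```python
from plan import *
s=ctrl.sense();print(s['eef_pos'],head_of(s),s['width'],s['contact_force'])
b=cap('side')
cv2.imwrite('pics/g1.png',cv2.resize(b['image'][90:190,200:330,::-1],(780,600)))
```

```text
[0.57089593 0.21985995 0.16843332] 34.73440574358676 0.055248487075140504 [ 1.18108518 -1.24969678 -1.11265051]
```

View pics/g1.png

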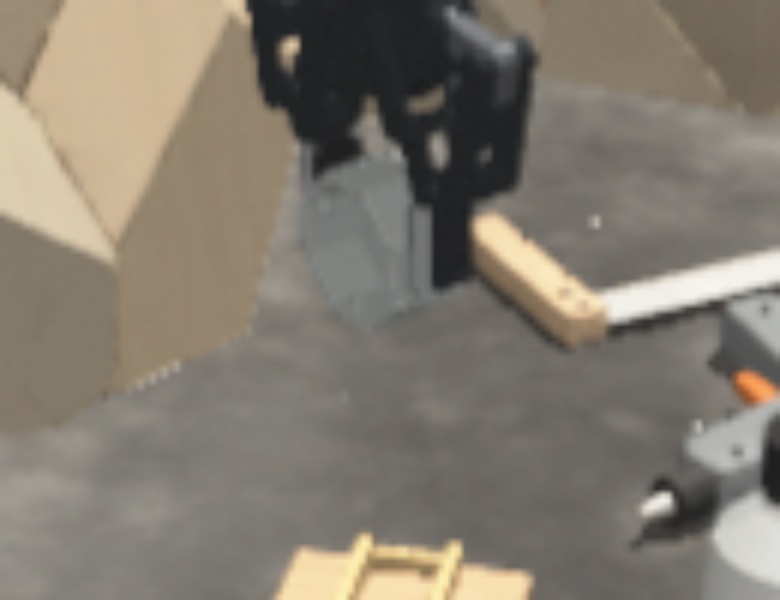

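The visible face (around (360,240)) is plain grey and seems slightly recessed, with no clear bars. I'll turn it square to the camera while carrying it to the clear spot.

Run:
```python
from plan import *
plan(.44,.115,.14,87,6,1)
```

```text
from [0.5709 0.2199 0.1682] turn [  0.1  -0.  -52.4] head 34.6 q6 73.0
-27.9 2 4.7 0 0 -1.46 1; -27.9 -2.3 4.7 0 0 -1.46 1; -27.2 -6.5 4.7 0 0 -1.46 1; -25.9 -10.5 4.7 0 0 -1.46 1; -24 -14.3 4.7 0 0 -1.46 1
-21.5 -17.8 4.7 0 0 -1.46 1
```

>>> jog_arm(
  commands="-28 2 5 0 0 -1.5 1; -28 -2 5 0 0 -1.5 1; -27 -6 5 0 0 -1.5 1; -26 -10 5 0 0 -1.5 1; -24 -14 5 0 0 -1.4 1",
)

```text
time_s: 5.72
eef_pos: [0.4634, 0.1296, 0.1427]
orientation: [2.419, 2.004, 0.001]
contact_force: [-0.1, -0.4, -1.4]
width: 0.0553
finger_force: 43.4
```

>>> jog_arm(
  commands="-22 -18 5 0 0 -1.4 1; 0 0 0 0 0 0 1",
)

```text
time_s: 5.98
eef_pos: [0.4414, 0.1111, 0.1375]
orientation: [2.271, 2.17, 0.0]
contact_force: [0.2, 0.8, -0.5]
width: 0.0549
finger_force: 43.4
```

Run:
```python
from plan import *
s=ctrl.sense();print(s['eef_pos'],head_of(s),s['width'],s['contact_force'])
b=cap('side');p=proj(b,s['eef_pos']+[0,0,.015]).astype(int);print(p)
i=b['image'][p[1]-30:p[1]+30,p[0]-40:p[0]+40,::-1].astype(float)
cv2.imwrite('pics/g2.png',cv2.resize(np.clip(i*2-60,0,255).astype(np.uint8),(640,480)))
```

```text
[0.44136423 0.11114178 0.13747166] 87.40292691863966 0.054909351903125916 [ 0.20734558  0.77618883 -0.45885405]
[201 168]
```

View pics/g2.png

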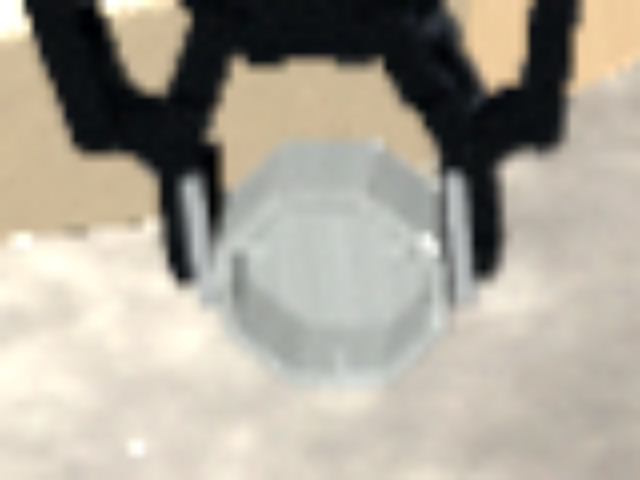

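The open mouth faces the camera (-y), with the octagon centred near (335,265) and one pin at the bottom. So the closed top faces the tool's +x (heading 87°). I'll stand the lid on edge here.

>>> jog_arm(
  commands="0 0 50 0 0 0 1; 0 0 45 0 0 0 1; 0 0 20 0 0 0 1; 0 0 6 0 0 0 1; 0 0 0 0 0 0 1",
)

```text
time_s: 6.65
eef_pos: [0.443, 0.1122, 0.017]
orientation: [2.268, 2.173, 0.001]
contact_force: [-0.8, 0.5, -0.6]
width: 0.0551
finger_force: 43.3
```

>>> jog_arm(
  commands="0 0 1 0 0 0 1; 0 0 1 0 0 0 1; 0 0 0 0 0 0 1",
)

```text
time_s: 7.02
eef_pos: [0.4424, 0.1119, 0.0146]
orientation: [2.267, 2.174, 0.001]
contact_force: [-0.1, 0.6, -1.0]
width: 0.0548
finger_force: 43.3
```

>>> jog_arm(
  commands="0 0 1 0 0 0 1; 0 0 0 0 0 0 1",
)

```text
time_s: 7.28
eef_pos: [0.4424, 0.1119, 0.0139]
orientation: [2.267, 2.175, 0.0]
contact_force: [-2.4, -0.8, 5.9]
width: 0.0554
finger_force: 44.1
```

>>> jog_arm(
  commands="0 0 1 0 0 0 1; 0 0 0 0 0 0 1",
)

```text
time_s: 7.52
eef_pos: [0.4425, 0.1119, 0.0139]
orientation: [2.267, 2.175, 0.0]
contact_force: [-8.1, -1.1, 16.4]
width: 0.0551
finger_force: 45.4
```

>>> jog_arm(
  commands="0 0 1 0 0 0 1; 0 0 0 0 0 0 1",
)

```text
time_s: 7.78
eef_pos: [0.4425, 0.1119, 0.0138]
orientation: [2.267, 2.175, -0.0]
contact_force: [-12.4, -3.0, 24.3]
width: 0.0556
finger_force: 46.6
```

>>> jog_arm(
  commands="0 0 -1 0 0 0 1; 0 0 -1 0 0 0 0.3; 0 0 0 0 0 0 -0.3; 0 0 0 0 0 0 -1; 0 0 0 0 0 0 -1",
)

```text
time_s: 8.4
eef_pos: [0.4421, 0.1119, 0.013]
orientation: [-2.267, -2.175, 0.0]
contact_force: [-0.6, -0.4, 0.1]
width: 0.0854
finger_force: 0.0
```

>>> jog_arm(
  commands="0 0 -15 0 0 0 -1; 0 0 -40 0 0 0 -1; 0 0 -40 0 0 0 0; 0 0 0 0 0 0 1; 0 0 0 0 0 0 1",
)

```text
time_s: 9.02
eef_pos: [0.4421, 0.1119, 0.1083]
orientation: [2.267, 2.175, 0.0]
contact_force: [-0.2, -0.4, 0.1]
width: 0.0321
finger_force: 0.0
```

Run:
```python
from plan import *
s=ctrl.sense();print(s['eef_pos'],head_of(s),s['width'],s['contact_force'])
b=cap('side');p=proj(b,[.442,.112,.03]).astype(int)
i=b['image'][p[1]-60:p[1]+30,p[0]-60:p[0]+60,::-1]
cv2.imwrite('pics/g3.png',cv2.resize(i,(640,480)))
```

```text
[0.44206347 0.11186034 0.10830719] 87.62290461908424 0.03205382602375563 [-0.24109915 -0.42653767  0.05705753]
```

View pics/g3.png

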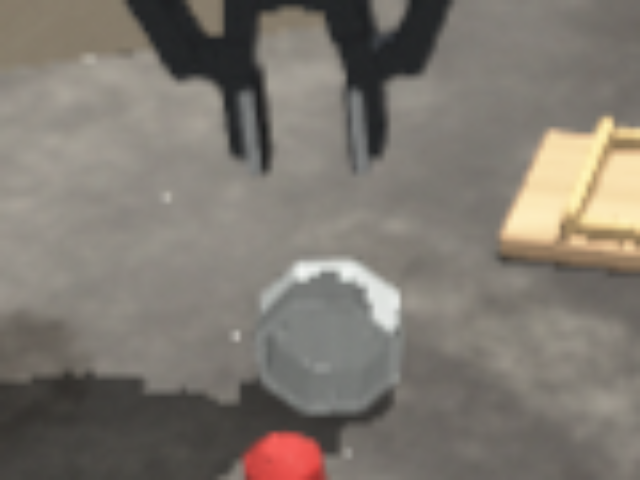

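The lid (around (330,335)) stands on edge by itself, mouth to the camera. Now I'll push it over from its closed side.

>>> jog_arm(
  commands="25 0 0 0 0 0 1; 23 0 0 0 0 0 1; 0 0 30 0 0 0 1; 0 0 31 0 0 0 1; 0 0 0 0 0 0 1",
)

```text
time_s: 9.7
eef_pos: [0.4417, 0.1592, 0.0441]
orientation: [-2.264, -2.173, 0.011]
contact_force: [-0.2, 0.7, -0.1]
width: -0.0002
finger_force: 0.0
```

>>> jog_arm(
  commands="-10 0 0 0 0 0 1; -10 0 0 0 0 0 1; -6 0 0 0 0 0 1; -6 0 0 0 0 0 1; -6 0 0 0 0 0 1",
)

```text
time_s: 10.32
eef_pos: [0.4428, 0.1215, 0.0476]
orientation: [2.267, 2.175, 0.001]
contact_force: [-0.4, 0.2, 0.1]
width: -0.0001
finger_force: 0.3
```

>>> jog_arm(
  commands="-6 0 0 0 0 0 1; -6 0 0 0 0 0 1; -6 0 0 0 0 0 1; 0 0 0 0 0 0 1; 0 0 0 0 0 0 1",
)

```text
time_s: 10.95
eef_pos: [0.4419, 0.1039, 0.0473]
orientation: [2.267, 2.175, -0.0]
contact_force: [-0.2, -0.7, -0.2]
width: 0.0003
finger_force: 0.0
```

Run:
```python
from plan import *
s=ctrl.sense();print(s['eef_pos'],s['width'],s['contact_force'])
b=cap('side','s1.png');a=cap('top','t1.png')
p=proj(b,[.442,.08,.03]).astype(int);q=proj(a,[.442,.08,.03]).astype(int);print(p,q)
f=lambda d,p:cv2.resize(d['image'][p[1]-30:p[1]+30,p[0]-25:p[0]+25,::-1],(400,480))
cv2.imwrite('pics/g4.png',np.hstack([f(b,p),f(a,q)]))
```

```text
[0.44188534 0.10393587 0.04726539] 0.0003140281863452739 [-0.18420282 -0.6652908  -0.20642826]
[206 226] [253 281]
```

View pics/g4.png

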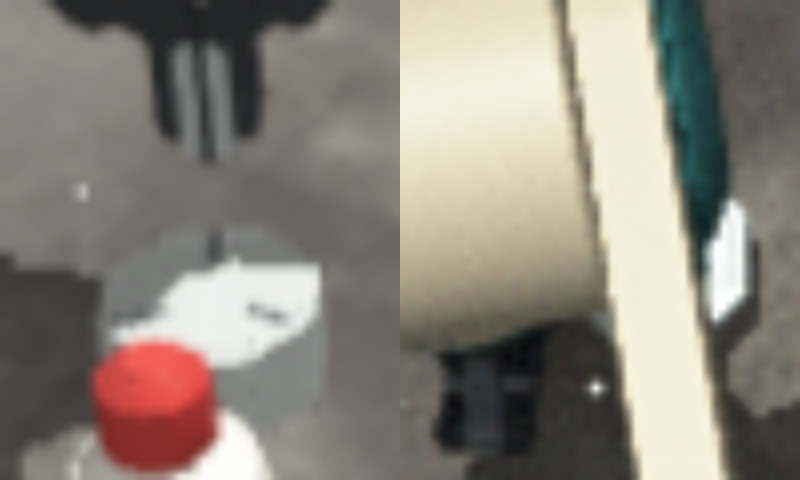

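It lies mouth-down; side crop shows bars at (215,245), (270,312) and (120,318), with the octagon centre near (213,298). The arm hides the top view, so I'll raise it and measure numerically.

Run:
```python
from plan import *
b=cap('side');f=lambda x,y:on(b,206-25+x/8,226-30+y/8,.028)
c=f(213,298);print(c)
for p in[(215,245),(270,312),(120,318)]:
    q=f(*p)-c;print(np.degrees(np.arctan2(q[1],q[0])).round(1),np.hypot(*q[:2]).round(4))
for p in [(105,290),(322,265),(213,228)]:print(f(*p).round(4))
plan(.40,.20,.18,87.6,4,-1)
```

```text
[0.44437926 0.05874585 0.028     ]
91.0 0.0225
-25.0 0.0164
-164.6 0.0243
[0.4164 0.0642 0.028 ]
[0.4722 0.0705 0.028 ]
[0.4432 0.0887 0.028 ]
from [0.4419 0.104  0.0473] turn [-0.  0.  0.] head 87.6 q6 11.0
23.5 -11.4 -33.2 0 0 0 -1; 23.5 -11.5 -33.2 0 0 0 -1; 23.5 -11.5 -33.2 0 0 0 -1; 23.5 -11.5 -33.2 0 0 0 -1
```

>>> jog_arm(
  commands="20 10 -35 0 0 0 -1; 25 10 -35 0 0 0 -1; 25 10 -35 0 0 0 -1; 25 10 -30 0 0 0 -1; 0 0 0 0 0 0 -1",
)

```text
time_s: 11.72
eef_pos: [0.487, 0.1988, 0.1847]
orientation: [2.263, 2.176, 0.007]
contact_force: [-0.9, -0.2, -0.8]
width: 0.0853
finger_force: 0.0
```

Run:
```python
from plan import *
a=cap('top','t2.png')
u=proj(a,[.442,.068,.028]);print('exp',u)
x,y=u.astype(int);g=cv2.cvtColor(a['image'],cv2.COLOR_RGB2GRAY)[y-20:y+20,x-20:x+20]
m=(g>135).astype(np.uint8)
n,l,st,ce=cv2.connectedComponentsWithStats(m)
for i in range(1,n):
    if st[i,4]>20:print(st[i],ce[i]+[x-20,y-20],on(a,*(ce[i]+[x-20,y-20]),.028))
for r in g[::1]:print(''.join(' .:-=+*#%@'[min(9,v//26)] for v in r))
```

```text
exp [258.46907078 281.55763447]
[  9  10  28  23 455] [259.65494505 282.06813187] [0.44066758 0.06511546 0.028     ]
--------:-------------------------------
-----------:----------------------------
----------------------------------------
----------------------------------------
----------------------------------------
---------------------------------------=
--------------------------------------==
--------------------------------------=-
-----------------------------------=====
------------------=========---=----=====
----------------=#@@@@@@@@%+-===========
------==-------=@@@@@@@@@@@@*===========
--------------+@@%@@@@@@@@%%@*======++==
-------------+@@@@@@@@@@@@*#@@*=====++==
------------=@@@@@@@@@@@@%*@@@@+===++===
-----------+@@@@@@@@@@@@%*%@@@@@+==+=+==
----------+@@@@@@@@@@@@@*+@@@@@@@+=+=+==
----------+@@@@@@@@@@@@@@%@@@@@@@*++++==
----------=@%@@@@@@@@@@@@@@@@@@@@++++===
----------=@@@@@@@@@@@@@@@@@@@@@@=++====
----------=@@@@@@@@@@@@@@@@@@@@@@=:=====
----------+#++++#@@@@@@@@@@@@@@@@=:=====
----------*%%%%%%@@@@@@@@@@@@@@@@=:=====
----------*@@@@@@@@@@@@@@@@@@@@@@=:=====
---------=*@@@@@@@@@@@@@@@@@@@@@@=:==+==
--------=%#@@@@@@@@@@@@@@@@@@@@@@=:=====
---------=+@@@@@@@@@@@@@**@@@@@@@=:=====
-----------*@@@@@@@@@@@@*#@@@@@@*::=====
------------*@@@@@@@@@@@@*#@@@@*:::=====
==-----------*@@@@@@@@@@@**@@@+::::=====
-=-----------:*@@@@@@@@@@@*@@+:::::=====
-=---------=--:*@@@@@@@@@@%@+:::::======
------------==-:*@@@@@@@@@@+:..::=+=====
------------===-:==========:...:========
------------=====:............:=========
.----------:======:..........:==========
.--------:..:--====:::...::::=========-=
.-----:......-+=======----==============
.:-==-:......=@+=======-=-=======--=====
..----:......:-=====+===========--======
```

Top view gives the lid centre at about (.4407,.065), and the side view gives a similar position. The lid x heading is about 88°. I'll squeeze once to centre it, then turn 90° and take the holding grip.

Run:
```python
from plan import *
plan(.4425,.064,.05,87.6,4,-1)
```

```text
from [0.486  0.1977 0.1826] turn [ 0.1 -0.   0.1] head 87.7 q6 20.0
-33.8 -9.6 33.1 0 0 0 -1; -33.8 -9.5 33.1 0 0 0 -1; -33.8 -9.5 33.1 0 0 0 -1; -33.8 -9.5 33.1 0 0 0 -1
```

>>> jog_arm(
  commands="-34 -10 33 0 0 0 -1; -34 -10 33 0 0 0 -1; -34 -9 33 0 0 0 -1; -33 -9 33 0 0 0 -1; 0 0 25 0 0 0 -1",
)

```text
time_s: 12.4
eef_pos: [0.4395, 0.0615, 0.0223]
orientation: [-2.269, -2.17, 0.006]
contact_force: [0.8, 0.7, 0.5]
width: 0.0854
finger_force: 0.0
```

>>> jog_arm(
  commands="0 0 20 0 0 0 -1; 0 0 0 0 0 0 -0.2; 0 0 0 0 0 0 1; 0 0 0 0 0 0 1; 0 0 0 0 0 0 1",
  force=20,
)

```text
time_s: 13.02
eef_pos: [0.4424, 0.0639, 0.0057]
orientation: [2.266, 2.175, 0.001]
contact_force: [0.4, 0.2, -1.0]
width: 0.0554
finger_force: 21.8
```

Now I'll open, turn 90° about the tool's z, lower a little and grip.

>>> jog_arm(
  commands="0 0 0 0 0 0 -0.4; 0 0 0 0 0 0 -1; 0 0 0 0 0 0 -1; 0 0 0 0 0 1.7 -1; 0 0 0 0 0 1.7 -1",
)

```text
time_s: 13.65
eef_pos: [0.4423, 0.0638, 0.0053]
orientation: [2.621, 1.731, -0.0]
contact_force: [0.8, -0.0, -0.0]
width: 0.0854
finger_force: 0.0
```

>>> jog_arm(
  commands="0 0 0 0 0 1.7 -1; 0 0 0 0 0 1.7 -1; 0 0 0 0 0 1.7 -1; 0 0 0 0 0 1.7 -1; 0 0 0 0 0 1.7 -1",
)

```text
time_s: 14.28
eef_pos: [0.4423, 0.0639, 0.0053]
orientation: [3.111, 0.434, 0.0]
contact_force: [-1.0, 0.2, -0.0]
width: 0.0856
finger_force: 0.0
```

>>> jog_arm(
  commands="0 0 0 0 0 1.7 -1; 0 0 2 0 0 1.4 -1; 0 0 3 0 0 0 -1; 0 0 0 0 0 0 -1",
)

```text
time_s: 14.78
eef_pos: [0.442, 0.0638, -0.0]
orientation: [3.141, -0.061, -0.001]
contact_force: [-0.4, -0.1, 0.0]
width: 0.0854
finger_force: 0.0
```

Run:
```python
from plan import *
plan(.4425,.064,-.001,-2.4,1,-1)
```

```text
from [ 0.442   0.0638 -0.    ] turn [0.  0.  0.2] head -2.2 q6 96.0
0.5 -0.2 1 0 0.01 0.03 -1
```

>>> jog_arm(
  commands="0 0 1 0 0 0 -0.2; 0 0 0 0 0 0 1; 0 0 0 0 0 0 1; 0 0 0 0 0 0 1; 0 0 0 0 0 0 1",
  force=60,
)

```text
time_s: 15.4
eef_pos: [0.4425, 0.0639, -0.0004]
orientation: [3.141, -0.065, 0.001]
contact_force: [0.2, -0.1, 2.8]
width: 0.0548
finger_force: 64.0
```

>>> jog_arm(
  commands="0 0 -20 0 0 0 1; 0 0 -50 0 0 0 1; 0 0 -55 0 0 0 1; 0 0 -55 0 0 0 1; 0 0 0 0 0 0 1",
)

```text
time_s: 16.02
eef_pos: [0.4441, 0.064, 0.1837]
orientation: [-3.14, 0.065, -0.013]
contact_force: [0.1, -0.2, -2.2]
width: 0.0551
finger_force: 64.0
```

Run:
```python
from plan import *
b=cap('side');s=ctrl.sense();print(s['width'])
p=proj(b,s['eef_pos']+[0,0,.015]).astype(int)
cv2.imwrite('pics/g5.png',cv2.resize(b['image'][p[1]-30:p[1]+30,p[0]-40:p[0]+40,::-1],(640,480)))
plan(.5035,-.2555,.185,-20.5,7,1)
```

```text
0.054865328001350626
from [0.4428 0.0639 0.1805] turn [-0.  -0.2 18.1] head -2.4 q6 96.0
10.6 45.2 -0.6 0 0 0.43 1; 12.6 44.7 -0.6 0 0 0.43 1; 14.6 44.1 -0.6 0 0 0.43 1; 16.6 43.4 -0.6 0 0 0.43 1; 18.5 42.6 -0.6 0 0 0.43 1
20.4 41.7 -0.6 0 0 0.43 1; 22.3 40.7 -0.6 0 0 0.43 1
```

View pics/g5.png

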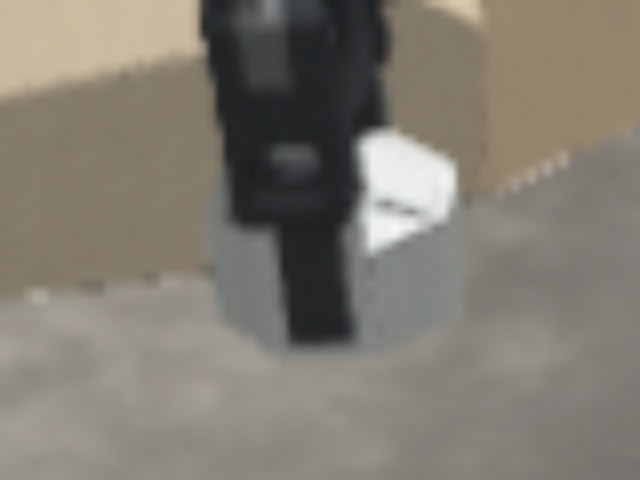

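The lid is held level and mouth-down, with the finger (around (320,290)) on a flat. I'll carry it over toward the pot and refine the pot centre numerically from the saved images.

>>> jog_arm(
  commands="11 45 0 0 0 0.4 1; 13 45 0 0 0 0.4 1; 15 44 -1 0 0 0.4 1; 17 43 -1 0 0 0.4 1; 18 43 -1 0 0 0.4 1",
)

```text
time_s: 16.7
eef_pos: [0.4874, -0.1652, 0.1796]
orientation: [-3.115, 0.395, 0.007]
contact_force: [1.0, 1.1, -0.8]
width: 0.0556
finger_force: 63.9
```

Run:
```python
from h import *
for f,x,y in(('t0',396,248),('s0',236,324)):
    g=cv2.imread(f'pics/{f}.png',0);print(f,x-20,y-17)
    for r in g[y-17:y+26,x-20:x+22]:print(''.join(' .:-=+*#%@'[min(9,v//26)] for v in r))
```

```text
t0 376 231
========--==*%@@*#+*%+====----=======--===
=========+%%@@@@#+==#*======-===-=========
=====++#@@@@@%%@%=-=%%+===================
==++#@@@@@%%%%%%%*==%%*===================
+*@@@@@%%%%%@@%@@@@@%##=========-=========
@@@@@@%#%@@@@%+%@@@@@@@*==================
@@@%%#%@@@@@@@*%@@@@@@@@#+--==============
@%%%#%@@@@@@@@*#@@@@@@@@@@*============-==
%%##%@@@@@@@@@**@@@@@@@@@@@*============-=
#**%@@@@@@@@@@#+@@@%@@@@@@@@*=============
**#%@@@@@@@@@@@+%@@%@@@@@@@@@+============
+*%@@@@@@@@@@@@*#@@@@@@@@@@@@%=-==========
*#@@@@@@@@@@@@%@@%*+=+#@@@@@@@*----=======
*#@@@@@@@@%@@@%@%+==--=#@@@@@@@+----==-===
#%@@@@@@@@@@@%@@*+++=---*@@@@@@+---=======
#%@@@@@@@#@@@%@%+++++=--=@@@@@@#=--=======
#@@@@@@@@#@@@%@#+***++=--*@@@@@@+-========
#@@@@@@@#%@@@%@##@@@%#=--*#@@@@@+-========
#%@@@@@@#@@@@#@%@@@@@@#==###@@@@+--=======
##@@@@@@#@@@@%%@@@@@@@@++@#+%@@@*=-=--====
#%@@@@@@#%*@@%%@@@@@@@@*#@**@@@@*--==--===
*%@@@@@@%++**==#@@@@@@%%@@%#@@@@*-----====
*#@@@@@@@#+*#*=*@@@@@@@@@@@%@@@@*=-=====-=
*#@@@@@@@#+%@@#@%+*#####@@@@*#@@+---------
+*%@@@@@%@**@@*@#**=#@@@@@@@*++*=---=--=--
+*#@@@@%++*+**
[... 1919 characters left out ...]
@@%#%%%#***+
@@@++++*%@@@%#++*%@+++++*#@@@@@%#@@%===--=
@@@++++++*%%#*++*@@+++*#%@@@@@%##@@@%##%%%
@@%+++++++*##+++*%@++*%@@@@@@%*+#@%@@@@@@@
@@+++++++++**++*++*#%%@@@@@@%*++*%@@@@@@@@
@@+++++++++*#++*++*%@@@@@@%**+*%#%@@@@@@@@
@@+++++++++#@*%+++*%@@@@%#*+++#@##@@@@@@@@
@@+++++++++%@@@+++*%@%%#*+++++**+#@@@@@@@@
@%++++++++*#%@@+++*##*+++++*%*+++#@@@@@@@@
@++++++++++++*#+++++++++++*%%*+*%@@@@@@@@@
@+++++++++++++*+++++++++++*%*++#@@@@@@@@@@
@%%+++++++++++*++++=++++*+++++*@@@@@@@@@@@
@@%++++++++++++++++++++**+++*%@@@@@@@@@@@@
@@%%++++++++++++++++++++++++#@@@@@@@@@@@@@
@@@@+++++++++++++++++++++++*@@@@@@@@@@@@@@
@@@@%++++++++==+++++++++*%%@@@@@@@@@@@@@@@
@@@@@%%%%%%+=:-=+++++*%%@@@@@@@@@@@@@@@@@%
```

Run:
```python
from plan import *
a=cap('top');b=cap('side')
ct=on(a,395.9,248.1,.11);cs=on(b,235.8,323.5,.11);print(ct,cs)
for d,c,L in((a,ct,[(390.6,239.1),(405.2,254.7),(385,255.5)]),(b,cs,[(255,334),(229,350)])):
    for p in L:
        q=on(d,*p,.08)-c;print(np.degrees(np.arctan2(q[1],q[0])).round(1),np.hypot(*q[:2]).round(4))
plan(.503,-.2545,.165,-20.5,3,1)
```

```text
[ 0.50161643 -0.25336718  0.11      ] [ 0.50415529 -0.2564943   0.11      ]
4.3 0.0265
-112.5 0.0313
123.1 0.0225
7.7 0.0271
-117.3 0.0248
from [ 0.4873 -0.1673  0.1793] turn [0.  0.3 5.8] head -14.7 q6 82.0
12.5 26.8 4.7 0 0.01 0.32 1; 13.3 26.4 4.7 0 0.01 0.32 1; 14.2 25.9 4.8 0 0.01 0.32 1
```

>>> jog_arm(
  commands="12 27 5 0 0 0.3 1; 13 26 5 0 0 0.3 1; 14 26 5 0 0 0.3 1; 0 0 25 0 0 0 1; 0 0 25 0 0 0 1",
)

```text
time_s: 17.42
eef_pos: [0.5028, -0.25, 0.1142]
orientation: [-3.093, 0.539, 0.005]
contact_force: [0.4, -0.7, -1.3]
width: 0.0551
finger_force: 64.2
```

>>> jog_arm(
  commands="0 0 0 0 0 0 1; 0 0 0 0 0 0 1",
)

```text
time_s: 17.68
eef_pos: [0.5038, -0.2504, 0.1175]
orientation: [-3.095, 0.539, 0.0]
contact_force: [0.1, -0.1, -0.7]
width: 0.055
finger_force: 64.1
```

Run:
```python
from plan import *
plan(.503,-.2545,.108,-20.5,1,1)
```

```text
from [ 0.5038 -0.2504  0.1175] turn [-0.   0.   0.8] head -19.7 q6 80.0
0.7 4.1 9.5 0 0 0.13 1
```

>>> jog_arm(
  commands="1 4 4 0 0 0 1; 0 0 4 0 0 0 1; 0 0 2 0 0 0 1; 0 0 2 0 0 0 1; 0 0 0 0 0 0 1",
)

```text
time_s: 18.3
eef_pos: [0.5032, -0.2549, 0.1051]
orientation: [-3.095, 0.539, 0.0]
contact_force: [0.1, -0.1, -1.1]
width: 0.055
finger_force: 64.1
```

>>> jog_arm(
  commands="0 0 1 0 0 0 1; 0 0 1 0 0 0 1; 0 0 1 0 0 0 1; 0 0 0 0 0 0 1",
)

```text
time_s: 18.8
eef_pos: [0.5032, -0.2549, 0.1022]
orientation: [3.095, -0.539, -0.0]
contact_force: [-0.8, 0.4, -0.8]
width: 0.0552
finger_force: 64.1
```

>>> jog_arm(
  commands="0 0 1 0 0 0 1; 0 0 0 0 0 0 1",
)

```text
time_s: 19.05
eef_pos: [0.5032, -0.2549, 0.1012]
orientation: [3.095, -0.539, -0.0]
contact_force: [-0.2, 0.2, -0.8]
width: 0.0552
finger_force: 64.1
```

>>> jog_arm(
  commands="0 0 1 0 0 0 1; 0 0 0 0 0 0 1",
)

```text
time_s: 19.3
eef_pos: [0.5034, -0.255, 0.1007]
orientation: [3.095, -0.54, 0.001]
contact_force: [-0.1, 0.2, 0.9]
width: 0.0552
finger_force: 64.6
```

>>> jog_arm(
  commands="0 0 0.5 0 0 0 1; 0 0 0 0 0 0 1",
)

```text
time_s: 19.55
eef_pos: [0.5034, -0.255, 0.1006]
orientation: [3.094, -0.539, 0.001]
contact_force: [-2.3, 1.5, 4.9]
width: 0.0552
finger_force: 65.0
```

Contact at TCP z .1006 puts the lid centre at rim +5.0 mm, so the pins rest mid-ledge as planned. Now I'll turn backward, climbing with the ledge.

>>> jog_arm(
  commands="0 0 -0.5 0 0 -1 1; 0 0 -0.5 0 0 -1 1; 0 0 -0.6 0 0 -1 1; 0 0 -0.5 0 0 -1 1; 0 0 -0.6 0 0 -1 1",
)

```text
time_s: 20.18
eef_pos: [0.5032, -0.2547, 0.1031]
orientation: [-3.128, -0.285, 0.0]
contact_force: [-3.0, 2.5, 4.6]
width: 0.055
finger_force: 64.9
```

>>> jog_arm(
  commands="0 0 0 0 0 0 1; 0 0 -0.5 0 0 -1 1; 0 0 0 0 0 0 1",
)

```text
time_s: 20.55
eef_pos: [0.5039, -0.2553, 0.1036]
orientation: [3.109, 0.44, 0.003]
contact_force: [1.2, -1.0, 2.9]
width: 0.0549
finger_force: 64.6
```

>>> jog_arm(
  commands="0 0 -0.5 0 0 -1 1; 0 0 0 0 0 -1 1; 0 0 0 0 0 -0.8 1; 0 0 0 0 0 0 1",
)

```text
time_s: 21.05
eef_pos: [0.5029, -0.2548, 0.1026]
orientation: [-3.013, -0.888, 0.002]
contact_force: [-0.1, 0.2, -0.7]
width: 0.0549
finger_force: 64.2
```

>>> jog_arm(
  commands="0 0 1.5 0 0 0 1; 0 0 1.5 0 0 0 1; 0 0 0 0 0 0 1",
)

```text
time_s: 21.42
eef_pos: [0.5032, -0.2549, 0.1002]
orientation: [-3.012, -0.892, 0.001]
contact_force: [-1.1, 0.6, -1.8]
width: 0.0552
finger_force: 64.2
```

The pins are off the ledge (no support force). I'll lower into the gap.

>>> jog_arm(
  commands="0 0 2 0 0 0 1; 0 0 2 0 0 0 1; 0 0 1.5 0 0 0 1; 0 0 0 0 0 0 1",
)

```text
time_s: 21.92
eef_pos: [0.5032, -0.2549, 0.0947]
orientation: [-3.012, -0.893, 0.0]
contact_force: [-0.3, 0.1, -1.5]
width: 0.0552
finger_force: 64.1
```

>>> jog_arm(
  commands="0 0 1 0 0 0 1; 0 0 0.7 0 0 0 1; 0 0 0 0 0 0 1",
)

```text
time_s: 22.3
eef_pos: [0.5032, -0.2549, 0.0932]
orientation: [3.012, 0.893, -0.0]
contact_force: [-0.0, -0.1, -1.4]
width: 0.0548
finger_force: 64.1
```

>>> jog_arm(
  commands="0 0 0.5 0 0 0 1; 0 0 0 0 0 0 1",
)

```text
time_s: 22.55
eef_pos: [0.5033, -0.255, 0.093]
orientation: [3.012, 0.893, 0.0]
contact_force: [0.2, -0.7, -0.0]
width: 0.055
finger_force: 64.2
```

>>> jog_arm(
  commands="0 0 0.5 0 0 0 1; 0 0 0 0 0 0 1",
)

```text
time_s: 22.8
eef_pos: [0.5034, -0.255, 0.0929]
orientation: [3.012, 0.893, 0.001]
contact_force: [-1.6, 0.7, 4.2]
width: 0.0546
finger_force: 64.6
```

Resting on the gap floor. Now I'll turn forward, descending with the groove.

>>> jog_arm(
  commands="0 0 0.3 0 0 1 1; 0 0 0.5 0 0 1 1; 0 0 0.5 0 0 1 1; 0 0 0 0 0 0 1",
)

```text
time_s: 23.3
eef_pos: [0.5035, -0.2554, 0.0922]
orientation: [3.114, 0.408, 0.001]
contact_force: [-3.0, 1.8, 7.6]
width: 0.0551
finger_force: 65.2
```

>>> jog_arm(
  commands="0 0 0.5 0 0 1 1; 0 0 0.5 0 0 1 1; 0 0 0.5 0 0 1 1; 0 0 0 0 0 0 1",
)

```text
time_s: 23.8
eef_pos: [0.5034, -0.2552, 0.0906]
orientation: [3.14, -0.084, 0.001]
contact_force: [-3.2, 2.0, 7.4]
width: 0.0546
finger_force: 65.2
```

>>> jog_arm(
  commands="0 0 0.5 0 0 1 1; 0 0 0.5 0 0 1 1; 0 0 0.5 0 0 1 1; 0 0 0.5 0 0 1 1; 0 0 0 0 0 0 1",
)

```text
time_s: 24.42
eef_pos: [0.5037, -0.2551, 0.0885]
orientation: [3.054, -0.735, 0.002]
contact_force: [-2.5, 1.6, 5.9]
width: 0.0551
finger_force: 65.0
```

>>> jog_arm(
  commands="0 0 0.5 0 0 1 1; 0 0 0.5 0 0 1 1; 0 0 0.5 0 0 1 1; 0 0 0.5 0 0 1 1; 0 0 0 0 0 0 1",
)

```text
time_s: 25.05
eef_pos: [0.5036, -0.2553, 0.0864]
orientation: [2.835, -1.354, 0.003]
contact_force: [-1.1, 1.3, 5.3]
width: 0.0552
finger_force: 65.0
```

Run:
```python
from plan import *
s=ctrl.sense();print(head_of(s),s['eef_pos'],s['wrist_torque'],s['contact_force'],np.degrees(s['joints'][5]))
```

```text
-51.05840065416007 [ 0.50362365 -0.25531384  0.08644531] [ 0.13231468  0.30983904 -0.03520007] [-1.12787006  1.31913023  5.25292929] 110.43487626801443
```

>>> jog_arm(
  commands="0 0 0.4 0 0 0.8 1; 0 0 0.2 0 0 0.4 1; 0 0 0 0 0 0 1",
)

```text
time_s: 25.42
eef_pos: [0.5032, -0.2543, 0.0857]
orientation: [-2.745, 1.527, 0.001]
contact_force: [-4.1, 4.7, 7.1]
width: 0.0552
finger_force: 65.2
```

Run:
```python
from plan import *
s=ctrl.sense();print(head_of(s),s['eef_pos'],s['wrist_torque'],s['contact_force'])
```

```text
-58.16424697331061 [ 0.50323573 -0.25425606  0.08568631] [0.84455534 0.72828572 0.16394181] [-4.12561137  4.69351056  7.1083674 ]
```

>>> jog_arm(
  commands="0 0 0.1 0 0 0.4 1; 0 0 0.1 0 0 0.4 1; 0 0 0 0 0 0 1",
)

```text
time_s: 25.8
eef_pos: [0.5031, -0.2544, 0.0856]
orientation: [2.681, -1.636, -0.001]
contact_force: [-5.6, 4.5, 8.5]
width: 0.0553
finger_force: 65.8
```

Run:
```python
from plan import *
s=ctrl.sense();print(head_of(s),s['eef_pos'],s['wrist_torque'],s['contact_force'])
```

```text
-62.7927497649931 [ 0.50308071 -0.25438134  0.08558316] [0.65125099 0.96049902 1.63699591] [-5.59575283  4.45731382  8.47835104]
```

Stop reached: torque rose to 1.6 N·m and z sits at the closed height (.0856). Releasing and withdrawing.

>>> jog_arm(
  commands="0 0 -0.7 0 0 0 1; 0 0 0 0 0 0 0.3; 0 0 0 0 0 0 -0.4; 0 0 0 0 0 0 -1; 0 0 0 0 0 0 -1",
)

```text
time_s: 26.42
eef_pos: [0.5033, -0.2551, 0.0853]
orientation: [2.678, -1.642, 0.0]
contact_force: [-0.9, -0.4, 0.1]
width: 0.0852
finger_force: 0.0
```

>>> jog_arm(
  commands="0 0 -10 0 0 0 -1; 0 0 -40 0 0 0 -1; 0 0 -50 0 0 0 -1; 0 0 -40 0 0 0 -1; 0 0 0 0 0 0 -1",
)

```text
time_s: 27.05
eef_pos: [0.5046, -0.2557, 0.2306]
orientation: [-2.679, 1.641, -0.014]
contact_force: [-0.2, 1.0, -0.8]
width: 0.0852
finger_force: 0.0
```

>>> jog_arm(
  commands="-50 0 -10 0 0 0 -1; -50 0 0 0 0 0 -1; 0 0 0 0 0 0 -1",
)

```text
time_s: 27.42
eef_pos: [0.4568, -0.1637, 0.2351]
orientation: [-2.681, 1.638, 0.001]
contact_force: [0.5, -0.7, -0.4]
width: 0.0854
finger_force: 0.0
```

Run:
```python
from plan import *
s=ctrl.sense();print(s['eef_pos'],s['contact_force'])
a=cap('top');b=cap('side')
for d,z in((a,.114),(b,.114)):
    u=proj(d,[.5032,-.2545,z]);x,y=u.astype(int);print(u,x-18,y-18)
    g=cv2.cvtColor(d['image'],cv2.COLOR_RGB2GRAY)[y-18:y+30,x-20:x+22]
    for r in g:print(''.join(' .:-=+*#%@'[min(9,v//26)] for v in r))
# other objects unchanged?
for n,d,f in(('t',a,'t0'),('s',b,'s0')):
    o=cv2.imread(f'pics/{f}.png')[:,:,::-1]
    for nm,P in(('hard',[.435,-.062,.1]),('jar',[.66,.008,.09]),('thin',[.707,.109,.15])):
        x,y=proj(d,P).astype(int);print(n,nm,cv2.absdiff(o,np.ascontiguousarray(d['image']))[y-12:y+12,x-12:x+12].mean().round(1))
```

```text
[ 0.45682853 -0.16374998  0.23513798] [ 0.4661323  -0.70151839 -0.3717556 ]
[396.79751357 247.12583505] 378 229
%%%%%%%%%%%==#%%%%%%%%%%%%%%%%%%%%%%%%%%%%
%%%%%%%%%@#-+#%%%%%%%%%%%%%%%%%%%%%%%%%%%%
%%%%%%%%%%+=*#%%%%%%%%%%%%%%%%%%%%%%%%%%%%
%%%%%%%%%%=+####%%%%%%%%%%%%%%%%%%%%%%%%%%
%%%%%%%%%*=*#####%#%%%%%%%%%%%%%%%%%%%%%%%
%%%%%%%%%=+*########%#%%%%%%%%%%%%%%%%%%%%
%%%%%%%%#=*############%%%%%%%%%%%%%%%%%%%
%%%%%%%%+-*#############%##%%%%%%%%%%%%%%%
%%%%%%%%=**##################%%%%%%%%%%%%%
%%%%%%%%**###################%#%%#%%%%%%%%
%%%%%%%++**#######################%%%%%%%%
%%%%%%%=***#*#######################%%%%%%
%%%%%%*-*******########################%#%
%%%%%%=+**********########################
%%%%%#****************####################
%%%%%++*****************##################
%%%%%=+**+**************#*################
%%%%*-+++++********************###########
%%%%=-+++++++++****************###########
%%%#-=+++++++++******************#########
%%%+-=++++++++++++*+****************######
%%%=-=====++++++++++++****************#*##
%%%=-=======+++++++++++++*****************
[... 2539 characters left out ...]
+%@@@@@@@@@@%#+*@@%@@%#*=====++++*
++=======+##%%%%%%%@@@%%@@@@%#=======++++%
++===========+++*###%#%%%%%#+==+======+++%
+++=========++++======++**+====+=====+++*@
++++=========+++====+=+++++===+====+=+++#@
++++=======+=++++====+++++====+======+++%@
+++++======+==++====+=++++====+======+++%@
++++++=================+++===========++#@@
+++++++=======++=====+=+++===========++%@@
++++++++===+==+++===+==++===========+++%@@
++++++++===+===+====+==+++=====+==+=+++%@@
+++++++++==+==++=====+==+========+++#@@@@@
++++++++++++==+++======+++====++++#@@@@@@@
+*+++++++++++++++======++====+++++%@@@@@@@
+**+++++++++++====++++++++++++++*@@@@@@@@@
t hard 6.0
t jar 4.4
t thin 6.1
s hard 6.9
s jar 4.4
s thin 6.6
```

The side view shows the lid seated level, with its bars at about 30/150/-90°, as expected for closed. The bottles are unmoved. Handing in.

```bash
python3 -c "
from cell import ctrl
print(ctrl.finish_job())"
```

```text
the job is handed in; nothing more can be done
None
```

The lid is on the pot, dropped into the gaps and turned forward to the stop at closed height, then released. The bottles and jar look unmoved in both views. I handed the job in at about 27 s of the 72 s allowed, and no verdict came back.

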